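Hood the backlight and hold a turned part over it with tongs

TASK

Fit the loose black hood tube over the round spigot of the backlight, pushed down until it sits flat on the housing, and let go of it. Then take the spring tongs, close them on the small turned part standing on its pedestal, and hold it upright, centred over the mouth of the hood and about 5 cm above it. Finish while still holding it there with the tongs: never touch the part with the gripper itself, do not drop it, and leave everything else on the table where it stands.

Things in the scene. Friction and masses are not known exactly. Their poses are not given: they have to be found in the camera images.
- light: Backlight: grey painted housing, fixed to the table, 100 x 100 x 30 mm high, with a round aluminium spigot standing up from the middle of its top: 36 mm diameter, 22 mm tall (its top is 52 mm above the table), the last 4 mm tapering to 31 mm diameter. Origin: centre of the underside, on the table.
- light_seat (a point): Point on the spigot's axis at the level of the housing's top, 30 mm above the table: where the centre of the hood's lower end comes to lie.
- hood: Hood: loose plain black plastic tube, open at both ends, standing upright on the table at the start. Outside diameter 48 mm, inside 39 mm, 60 mm tall, 60 g; the two ends are alike. It goes over the spigot with 1.5 mm clearance all round. Origin: centre of its lower end; z along its axis.
- hood_mouth (a point): Centre of the hood's upper end, 60 mm above hood along its axis.
- nest: Pedestal, fixed, all of dark steel: round foot 80 mm diameter and 8 mm thick, stem 26 mm diameter, flat round head 44 mm diameter whose top is 50 mm above the table. Origin: centre of the underside.
- part: The turned part: bare aluminium cylinder, 30 mm diameter, 32 mm tall, about 50 g, standing loose on the middle of the pedestal's head. Origin: centre of its underside (50 mm above the table at the start); z along its axis.
- rest: Tongs rest, fixed black plastic: foot plate 170 x 64 x 6 mm and two upright cross bars, each 12 mm thick and reaching 40 mm above the table: the rear one (50 mm wide) 67 mm behind the origin, the front one (90 mm wide) 66 mm ahead of it along x, with free space between them. Origin: centre of the underside, straight below the tongs' origin at the start; x points towards the tongs' jaws.
- tongs: Spring tongs, 90 g, lying flat on the rest: two steel arms side by side. Origin: on the centre line between the two flat grey grip plates, at half the arms' height (47 mm above the table at the start), near the centre of mass. x points along the tongs to the jaws (overall -94 to +107 mm, pivot at -85), y across them (the way to squeeze), z up. Plates: x -35 to +35, z -10 to +10 mm.
- tongs_jaws (a point): Middle between the two white plastic jaws, 95 mm ahead of tongs along its x. The jaws are shallow Vs, 22 mm high (z -11 to +11 mm), that take an upright cylinder; open, the free width between them is about 54 mm. Squeezing the grip plates 1 mm closer together closes the jaws by 2.1 mm.
- tongs_left (a joint): Closing angle of the left arm; the right one follows. 0 open: grip plates 54 mm over their outer faces. 0.083 rad: closed on the part, plates parallel, 40 mm over all. 0.13: stop, 32 mm. A spring pushes each plate out with 4 N open, 6 N squeezed to 50 mm (enough to carry the empty tongs, jaws still open), 10 N on the part; grip with 30 to 60 N to hold the part.
- plug: Bystander: loose upright steel plug gauge, 22 mm diameter, 44 mm tall. Origin: underside.
- jar: Bystander: small clear jar with white cap, 34 mm diameter, 42 mm tall. Origin: underside.
- vblock: Bystander: dark steel V-block, 38 x 36 x 32 mm. Origin: underside.
- bush: Bystander: small flanged brass turned piece, 30 mm diameter, 26 mm tall, standing on the table. Origin: underside.
- mouse: Bystander: black computer mouse, 100 x 58 x 32 mm. Origin: underside.
There are look-alikes about, which are no part of the job. What is shaped like the rest but pink or yellow is not meant.

How it is judged:
On the way, in this order (a step that is already met when the one before it is completed fails the run):
1. the hood sits flat on the backlight's housing, around the spigot, and is let go (z of hood in the frame of light_seat between -0.004 and 0.004 m and horizontal distance between hood and light_seat below 0.004 m and angle between hood's own z axis and vertical below 0.06 rad and contact force between the fingers and hood below 0.1 N), for 0.2 s.
2. the part is lifted clear of its pedestal in the tongs (contact force between tongs and part above 1 N and contact force between the fingers and tongs above 2 N and contact force between part and nest below 0.1 N and contact force between part and hood below 0.1 N and height (world z) of part above 0.07 m), for 0.2 s.
At the end, for the whole second after the job is handed in: Hood seated round the spigot on the housing (4 mm, 3 degrees), untouched. Part at rest, held in the jaws (over 1 N) of the gripped tongs (over 2 N), which touch nothing else; its axis within 20 mm of the hood mouth's centre, its underside 20 to 90 mm above the mouth, tilt under 17 degrees (all of step 1 and contact force between tongs and part above 1 N and contact force between the fingers and tongs above 2 N and contact force between each of part, tongs and nest below 0.1 N and contact force between each of part, tongs and hood below 0.1 N and horizontal distance between part and hood_mouth below 0.02 m and z of part in the frame of hood_mouth between 0.02 and 0.09 m and angle between part's own z axis and vertical below 0.3 rad and linear speed of part below 0.02 m/s and contact force between tongs and light below 0.1 N and contact force between tongs and rest below 0.1 N); the arm keeps its last pose, push and grip.
It fails at once if the gripper or arm touches the turned part (contact force between any of the fingers, the arm and part above 0.3 N).
It fails at once if the part is dropped below its pedestal's head (height (world z) of part below 0.035 m).
It fails at once if a bystander is moved by more than 3 cm (distance of any of plug, jar, vblock, bush, mouse from where it was at the start of the episode above 0.03 m).
It also fails if it takes over 58 s, if anything falls off the work surface, if the arm or the gripper's body presses on something with over 40 N, if the wrist force passes 120 N, or if a joint passes its speed limit or range.

ROBOT

A 6-joint arm with a two-finger parallel gripper is mounted at the origin on the work surface. World frame = base frame: x ahead of the robot, y to its left, z up, the work surface at z = 0. Lengths are in m, angles in rad, forces in N, time in s.
With the tool pointing down it reaches from about 0.35 to 0.775 m from the base axis. Payload 5.5 kg.
Tool frame: the origin (TCP) lies at the very end of the fingers, on their centre line; the grasp point (between the pads) lies 19 mm behind it; z points along the fingers, y is the line along which they close (so a half turn about z gives the same grasp; the last joint's range is limited). The gripper opens to 85 mm and grips with 20 to 120 N. Pads are 22 mm wide; open, the fingers measure 114 mm over their backs; the gripper's body (76 mm by 85 mm) begins 54 mm behind the grasp point. The pads swing forward as they close: fully open they stand 13 mm farther back than shut.
Start: joints at [-1.376, 0.313, 0.046, 1.304, 0, 1.431], TCP at [0.189, -0.543, 0.231] pointing down, gripper open.
Joint ranges: [-2.76, 2.76], [-0.86, 1.69], [-1.03, 1.26], [-2.2, 2.34], [-1.47, 1.5], [-3.14, 3.14]. Speed limits (rad/s): [2.57, 2.57, 3.14, 3.14, 3.14, 3.14].

INTERFACE

Orientations are given as a unit quaternion [w, x, y, z].
In Python, from workcell import get_state, read_camera, calibration, hand_in gives the robot as it stands.
- The arm moves only by the tool drive_tool, never from a script. Its argument "deltas" is a list that holds one entry, the list of rows, each a list of 7 numbers: the closure in counts, from 0 (fully open) to 255 (shut), then the shift along the tool's x, y, z in m, then the turn, a rotation vector about the tool's x, y, z in degrees. A call has 1 to 12 rows; each row is the pose to reach, as a shift and turn from the pose commanded when the call began, along the tool's axes at that moment; what a row does not reach only later rows make up. A row lasts 1/8 s, in which the tool goes at most 62.5 mm and 10.7 degrees, less where a joint would pass 70% of its speed; a pose out of reach is approached as far as the arm can. A call with a gripper value outside its range is refused whole. The fingers move at their own pace and stop on an object; "newtons" is the grip in N (left out, the last holds). Time passes only in rows, so rows that repeat a pose let the fingers close. It gives the time, the measured TCP pose, the force, the opening and the grip force at its end, in the units of the state.
- get_state(): the state, without advancing time (a new reading comes with each control period).
- read_camera(name): name is "side" or "top"; returns (picture, depth): 384x512x3 uint8, red, green, blue; 384x512 float32, m along the optical axis (not along the pixel's ray), 0 where there is no reading.
- calibration(name): a dict with "mtx" (3x3 intrinsics, pixels), "world_from_camera" (4x4, takes a point from camera to world coordinates). Camera axes: x right, y up, looking along -z (the intrinsics and any distortion apply to the point x, -y, -z); pixel columns grow to the right and rows downward; lengths in m; the calibration is good to about 2 mm. A picture is of the moment at which its call begins. calibration takes no time and is no camera call.
- hand_in(): hands the job in; it is judged then, once.
The state is a dict: "clock": time; "joint_pos": joint angles; "qvel": joint speeds; "tau": joint torques, N m; "tcp_pos": TCP position; "orientation": TCP orientation; "wrist_force": force on the tool from outside, world axes, zero at the start; "ft_torque": the same for the moment, N m; "finger_gap": finger opening in m; "grip_force": force on a finger pad.
Only numpy, scipy, OpenCV 4.12 (cv2) and the standard library are available. Lean on these libraries where they do the work, as an engineer would, in place of code of your own. Each camera call takes 0.05 s, during which the arm holds its last target. There are 200 camera calls.

## Working session

There is one attempt and no reset: what is moved stays moved. The work goes in short steps, Python scripts to look and compute and a tool call to move; the robot and the scene stay as the last step left them, time stands still between calls to the robot, and variables do not carry over. Pictures are saved under pics/ and viewed, at most 10 in all, crops included, and the job is handed in when it is done.

Besides the shell and the picture viewer there is one more tool, called after "Emit:" as name(argument=value, ...), one argument or row to a line, values as JSON. drive_tool: Moves the arm, as the interface text tells. Its arguments: {"type":"object","properties":{"deltas":{"type":"array","items":{"type":"array","items":{"type":"array","items":{"type":"number"}}}},"newtons":{"type":"number"}},"required":["deltas"]}

```bash
mkdir -p pics; cat > h.py <<'E'
import numpy as np, cv2
from workcell import get_state, read_camera, calibration, hand_in
def pw(name,depth,u,v,z=None):
    c=calibration(name);K=np.array(c["mtx"]);T=np.array(c["world_from_camera"])
    r=np.array([(u-K[0,2])/K[0,0],-(v-K[1,2])/K[1,1],-1.])
    if z is None: d=depth[int(v),int(u)]
    else: d=(z-T[2,3])/(T[:3,:3]@r)[2]
    return T[:3,:3]@(r*d)+T[:3,3]
def snap(name,tag):
    p,d=read_camera(name); cv2.imwrite(f"pics/{tag}.png",p[:,:,::-1]); np.save(f"pics/{tag}.npy",d); return p,d
E
python3 - <<'E'
from h import *
for n in("top","side"):
    p,d=snap(n,n+"0"); c=calibration(n); print(n,{k:np.round(v,3).tolist() for k,v in c.items() if k!="name"})
print(get_state())
a=cv2.imread("pics/top0.png");b=cv2.imread("pics/side0.png")
cv2.imwrite("pics/top0b.png",cv2.resize(a,(800,600)));cv2.imwrite("pics/side0b.png",cv2.resize(b,(800,600)))
E
```

```text
top {'mtx': [[366.704, 0.0, 251.242], [0.0, 366.704, 193.096], [0.0, 0.0, 1.0]], 'world_from_camera': [[0.029, 0.993, -0.114, 0.426], [-0.999, 0.033, 0.029, 0.041], [0.033, 0.113, 0.993, 1.049], [0.0, 0.0, 0.0, 1.0]]}
side {'mtx': [[400.37, 0.0, 253.871], [0.0, 400.37, 189.453], [0.0, 0.0, 1.0]], 'world_from_camera': [[-0.857, 0.31, -0.411, 0.131], [-0.515, -0.496, 0.699, 0.699], [0.013, 0.811, 0.585, 0.631], [0.0, 0.0, 0.0, 1.0]]}
{'clock': 0.1, 'joint_pos': array([-1.37560125e+00,  3.13918116e-01,  4.50791187e-02,  1.30361236e+00,
        1.60099718e-05,  1.43120230e+00]), 'qvel': array([-0.00101464, -0.00160775,  0.00491186,  0.00092905, -0.00026345,
       -0.00106387]), 'tau': array([ 2.09723687e-03, -4.81723344e+01,  2.99243402e+01,  1.27514696e-02,
       -1.08059955e-04, -6.87486761e-06]), 'tcp_pos': array([ 0.18883513, -0.54261421,  0.23049663]), 'orientation': array([-8.27417906e-04,  9.86021881e-01,  1.66613823e-01, -1.50005000e-05]), 'wrist_force': array([ 0.98584065,  0.22400295, -0.16419045]), 'ft_torque': array([0.06219839, 0.02638742, 0.03610308]), 'grip_force': 0.0, 'finger_gap': 0.08517736157249983}
```

View pics/top0b.png

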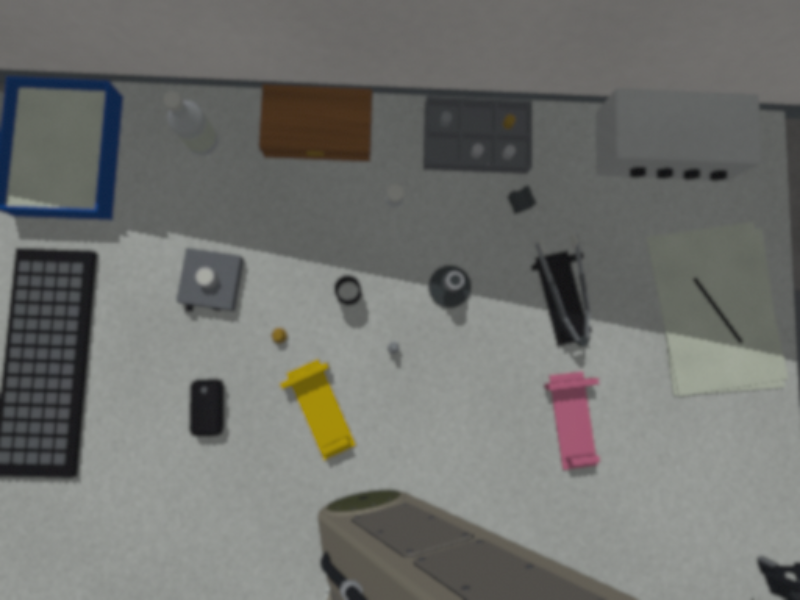

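View pics/side0b.png

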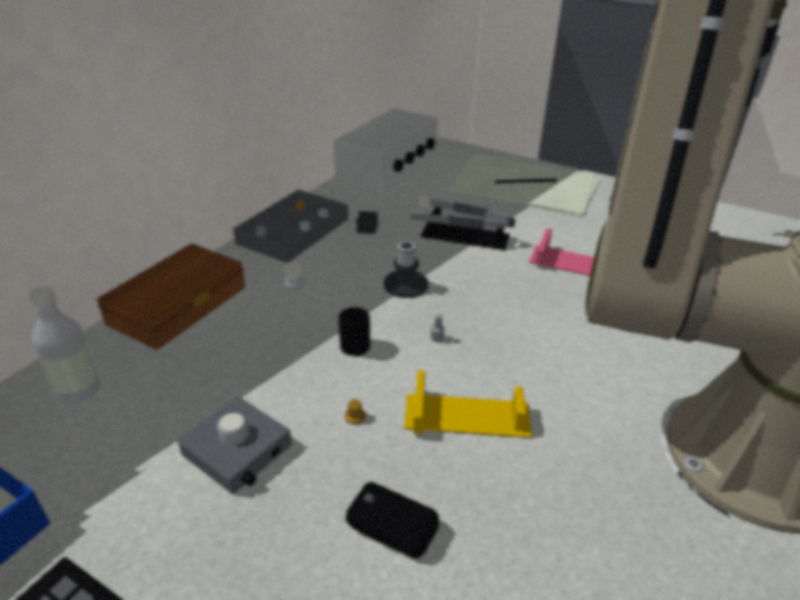

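```bash
cat >> h.py <<'E'
def cloud(name,d):
    c=calibration(name);K=np.array(c["mtx"]);T=np.array(c["world_from_camera"])
    v,u=np.mgrid[0:384,0:512]
    P=np.stack([(u-K[0,2])/K[0,0]*d,-(v-K[1,2])/K[1,1]*d,-d],-1)@T[:3,:3].T+T[:3,3]
    P[d==0]=np.nan; return P
def sel(P,c,r,z0,z1):
    q=P.reshape(-1,3); m=(np.hypot(q[:,0]-c[0],q[:,1]-c[1])<r)&(q[:,2]>z0)&(q[:,2]<z1); return q[m]
E
python3 - <<'E'
from h import *
t=cv2.imread("pics/top0.png");s=cv2.imread("pics/side0.png")
dt=np.load("pics/top0.npy");ds=np.load("pics/side0.npy")
a=cv2.resize(t[145:235,105:390],(798,252),interpolation=cv2.INTER_CUBIC)
b=cv2.resize(s[115:235,205:345],(399,342),interpolation=cv2.INTER_CUBIC)
b2=cv2.resize(s[245:320,105:205],(399,342))
cv2.imwrite("pics/crop.png",np.vstack([a,np.hstack([b,b2])]))
Pt=cloud("top",dt);Ps=cloud("side",ds)
k=1.5625
for n,u,v,z in[("spigot",206,277,.052),("hood",348,290,.06),("part",454,280,.082),("tongs",563,297,.057),("table",400,480,0)]:
    print(n,pw("top",dt,u/k,v/k,z).round(4),"depth z",pw("top",dt,u/k,v/k).round(4))
for n,r,z0,z1 in[("spigot",.06,.045,.06),("hood",.05,.05,.07),("part",.05,.072,.09),("nesthead",.05,.04,.06),("tongs",.16,.05,.07)]:
    i={"spigot":(206,277,.05),"hood":(348,290,.06),"part":(454,280,.08),"nesthead":(454,280,.08),"tongs":(563,297,.05)}[n]
    c=pw("top",dt,i[0]/k,i[1]/k,i[2])
    for m,P in(("top",Pt),("side",Ps)):
        q=sel(P,c,r,z0,z1)
        if len(q)>3:print(n,m,len(q),q.mean(0).round(4),(q.min(0)+q.max(0))[:2].round(4)/2,np.ptp(q,0).round(3))
E
```

```text
spigot [0.5726 0.3383 0.052 ] depth z [0.5725 0.3381 0.0524]
hood [0.557  0.0902 0.06  ] depth z [ 5.65e-01  9.32e-02 -1.00e-04]
part [ 0.5774 -0.0913  0.082 ] depth z [ 0.5777 -0.0916  0.0804]
tongs [ 0.5577 -0.2881  0.057 ] depth z [ 0.5647 -0.3055  0.0043]
table [ 0.2268 -0.0122  0.    ] depth z [ 0.2275 -0.012   0.0034]
spigot top 140 [0.5727 0.3392 0.0527] [0.5735  0.34015] [0.034 0.035 0.012]
spigot side 230 [0.5718 0.3451 0.0513] [0.57355 0.3429 ] [0.033 0.035 0.011]
hood top 95 [0.5601 0.092  0.0595] [0.55985 0.09105] [0.047 0.046 0.014]
hood side 182 [0.5607 0.0959 0.0567] [0.56065 0.09375] [0.047 0.048 0.012]
part top 102 [ 0.5765 -0.0923  0.0822] [ 0.57705 -0.0925 ] [0.03  0.027 0.014]
part side 86 [ 0.5771 -0.0863  0.0798] [ 0.57905 -0.0894 ] [0.028 0.034 0.013]
nesthead top 85 [ 0.5714 -0.0905  0.0503] [ 0.5765 -0.0932] [0.042 0.042 0.016]
nesthead side 110 [ 0.5735 -0.0817  0.0503] [ 0.57825 -0.08955] [0.043 0.042 0.018]
tongs top 296 [ 0.5697 -0.3022  0.0548] [ 0.57305 -0.2887 ] [0.199 0.094 0.012]
tongs side 275 [ 0.5721 -0.2978  0.0536] [ 0.573  -0.2869] [0.196 0.099 0.009]
```

View pics/crop.png

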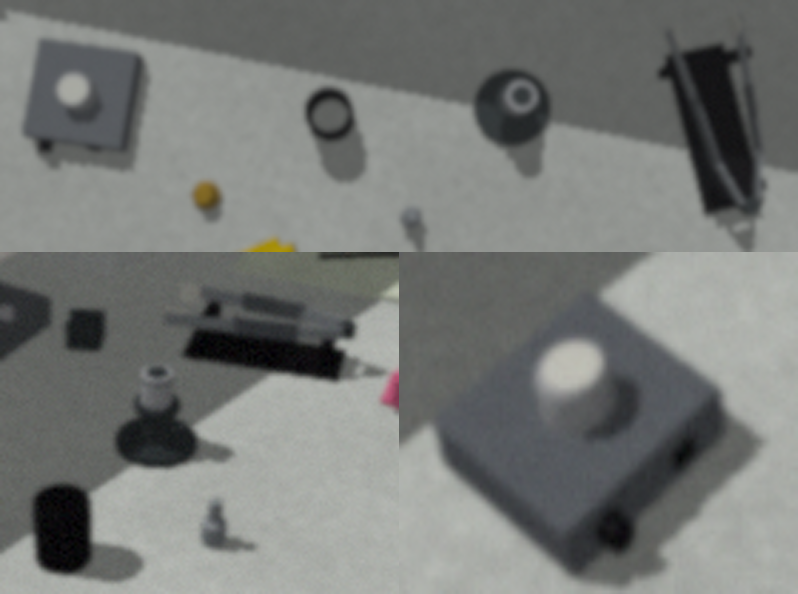

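The candidates are clear.
- The backlight spigot is at (206,277).
- The hood tube is at (348,290).
- The aluminium part, with a bored top, stands on the dark pedestal at (454,280). The steel plug at (394,350) and the brass bush at (280,335) are bystanders.
- The tongs lie on the black rest at (563,297). The pink (573,420) and yellow (320,410) rests are decoys.

I'll start with the hood.

Emit:
drive_tool(
  deltas=[
    [[0,0.559,-0.477,0.08,0,0,19.2],[0,0.559,-0.477,0.08,0,0,19.2],[0,0.559,-0.477,0.08,0,0,19.2],[0,0.559,-0.477,0.08,0,0,19.2],[0,0.559,-0.477,0.08,0,0,19.2],[0,0.559,-0.477,0.08,0,0,19.2],[0,0.559,-0.477,0.08,0,0,19.2],[0,0.559,-0.477,0.08,0,0,19.2],[0,0.559,-0.477,0.08,0,0,19.2],[0,0.559,-0.477,0.08,0,0,19.2],[0,0.559,-0.477,0.08,0,0,19.2],[0,0.559,-0.477,0.08,0,0,19.2]],
  ],
  newtons=30,
)

```text
clock: 1.6
tcp_pos: [0.5607, 0.0881, 0.1505]
orientation: [-0.002, 1.0, 0.006, -0.0]
wrist_force: [1.1, 0.1, -0.0]
finger_gap: 0.085
grip_force: 0.0
```

```bash
cat >> h.py <<'E'
from scipy.spatial.transform import Rotation as Ro
def go(target,yaw=None):
    s=get_state(); R=Ro.from_quat(np.r_[s["orientation"][1:],s["orientation"][0]])
    print("t",round(s["clock"],2),"tcp",s["tcp_pos"].round(4),"yaw",np.degrees(np.arctan2(*R.as_matrix()[1::-1,0])).round(2),"z",R.as_matrix()[:,2].round(4),"F",s["wrist_force"].round(1),"gap",round(s["finger_gap"],4),round(s["grip_force"],1))
    print("tool shift",(R.inv().apply(np.array(target)-s["tcp_pos"])).round(4))
    if yaw is not None:
        G=Ro.from_euler('z',yaw,degrees=True)*Ro.from_matrix(np.diag([1,-1,-1.])); print("turn",np.degrees((R.inv()*G).as_rotvec()).round(2))
E
python3 - <<'E'
from h import *
go([.560,.092,.022],0)
# tongs angle from top cloud: two arms, z>.05
for nm in("top","side"):
    P=cloud(nm,np.load(f"pics/{nm}0.npy")); q=sel(P,[.573,-.288],.13,.048,.066)
    for x0 in np.arange(.47,.68,.02):
        w=q[(q[:,0]>=x0)&(q[:,0]<x0+.02)]
        if len(w): print(nm,round(x0+.01,3),len(w),w[:,1].min().round(4),w[:,1].max().round(4),w[:,2].mean().round(4))
E
```

```text
t 1.6 tcp [0.5607 0.0881 0.1505] yaw 0.69 z [-8.0e-04  4.5e-03 -1.0e+00] F [ 1.1  0.1 -0. ] gap 0.085 0.0
tool shift [-0.0005 -0.0033  0.1285]
turn [-0.26  0.04  0.69]
top 0.48 42 -0.333 -0.3088 0.054
top 0.5 31 -0.335 -0.2976 0.0527
top 0.52 32 -0.3354 -0.288 0.0541
top 0.54 33 -0.3356 -0.2804 0.0548
top 0.56 34 -0.3325 -0.2727 0.0546
top 0.58 36 -0.3292 -0.267 0.0545
top 0.6 28 -0.3258 -0.2591 0.0534
top 0.62 28 -0.3229 -0.2516 0.0533
top 0.64 41 -0.3197 -0.2439 0.0542
top 0.66 30 -0.3176 -0.2418 0.0552
top 0.68 2 -0.3149 -0.3061 0.0564
side 0.48 25 -0.3347 -0.3094 0.0522
side 0.5 31 -0.3334 -0.2984 0.0521
side 0.52 30 -0.3341 -0.2849 0.0522
side 0.54 38 -0.334 -0.2778 0.0529
side 0.56 42 -0.3362 -0.2728 0.0529
side 0.58 43 -0.3288 -0.2623 0.0534
side 0.6 34 -0.3264 -0.2556 0.0525
side 0.62 28 -0.3239 -0.249 0.0514
side 0.64 38 -0.3218 -0.2376 0.0526
side 0.66 28 -0.3141 -0.2416 0.0536
side 0.68 4 -0.3058 -0.3 0.0547
```

Emit:
drive_tool(
  deltas=[
    [[0,0,-0.003,0.06,0,0,0],[0,0,-0.003,0.1,0,0,0],[0,0,-0.003,0.1285,0,0,0],[0,0,-0.003,0.1285,0,0,0],[150,0,-0.003,0.1285,0,0,0],[150,0,-0.003,0.1285,0,0,0],[150,0,-0.003,0.1285,0,0,0],[150,0,-0.003,0.1285,0,0,0],[150,0,-0.003,0.1285,0,0,0],[150,0,-0.003,0.1285,0,0,0]],
  ],
  newtons=30,
)

```text
clock: 2.85
tcp_pos: [0.5617, 0.0874, 0.0248]
orientation: [-0.003, 1.0, 0.006, 0.002]
wrist_force: [-0.5, -0.1, 6.1]
finger_gap: 0.0481
grip_force: 31.0
```

Emit:
drive_tool(
  deltas=[
    [[150,0,0,-0.05,0,0,0],[150,0,0,-0.09,0,0,0],[150,0.012,-0.06,-0.09,0,0,0],[150,0.012,-0.12,-0.09,0,0,0],[150,0.012,-0.18,-0.09,0,0,0],[150,0.012,-0.23,-0.09,0,0,0],[150,0.012,-0.25,-0.09,0,0,0],[150,0.012,-0.25,-0.09,0,0,0],[150,0.012,-0.25,-0.09,0,0,0],[150,0.012,-0.25,-0.09,0,0,0]],
  ],
)

```text
clock: 4.1
tcp_pos: [0.5873, 0.1647, 0.1142]
orientation: [-0.027, 0.998, 0.058, -0.003]
wrist_force: [-0.4, -0.3, -0.2]
finger_gap: 0.0478
grip_force: 31.4
```

```bash
python3 - <<'E'
from h import *
go([.5735,.3413,.1],0)
for n in("top","side"):
    p,d=snap(n,n+"1")
    q=sel(cloud(n,d),[.574,.341],.05,-1,.3)
    print(n,np.histogram(q[:,2],np.arange(0,.3,.02)))
s=cv2.imread("pics/side1.png")[200:330,90:250]; t=cv2.imread("pics/top1.png")[130:230,70:200]
cv2.imwrite("pics/c1.png",np.hstack([cv2.resize(s,(400,325)),cv2.resize(t,(400,325))]))
E
```

```text
t 4.1 tcp [0.5873 0.1647 0.1142] yaw 6.63 z [-0.009   0.054  -0.9985] F [-0.4 -0.3 -0.2] gap 0.0478 31.4
tool shift [ 0.0067 -0.1759  0.0238]
turn [-3.12  0.33  6.63]
top (array([  0, 106,   0,   0,   0,   0,   0,   0,   0,   0,   0,   0,   0,
         0]), array([0.  , 0.02, 0.04, 0.06, 0.08, 0.1 , 0.12, 0.14, 0.16, 0.18, 0.2 ,
       0.22, 0.24, 0.26, 0.28]))
side (array([  59, 1331,  258,    0,    0,    0,    0,    0,    0,    0,    0,
          0,    0,    0]), array([0.  , 0.02, 0.04, 0.06, 0.08, 0.1 , 0.12, 0.14, 0.16, 0.18, 0.2 ,
       0.22, 0.24, 0.26, 0.28]))
```

View pics/c1.png

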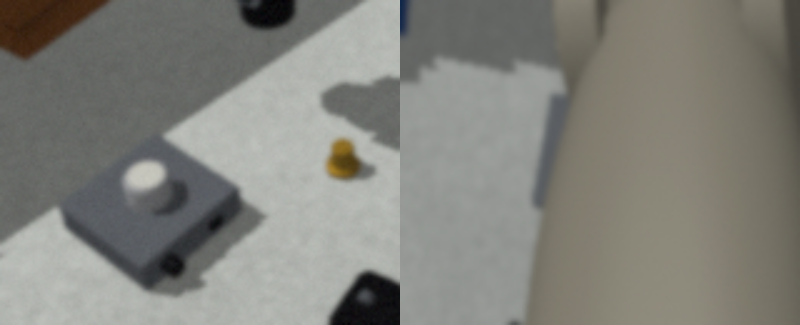

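The side view shows the hood still short of the light. Its bottom is near (267,10) in the crop, and the spigot is at (147,180). The move is not finished, so I'll continue it.

Emit:
drive_tool(
  deltas=[
    [[150,0.0,-0.05,0.0,0,0,0],[150,0.003,-0.09,0.01,-1,0,2],[150,0.007,-0.13,0.01,-2,0,4],[150,0.007,-0.176,0.014,-3.1,0.3,6.6],[150,0.007,-0.176,0.014,-3.1,0.3,6.6],[150,0.007,-0.176,0.014,-3.1,0.3,6.6]],
  ],
)

```text
clock: 4.95
tcp_pos: [0.5957, 0.1658, 0.1102]
orientation: [-0.027, 0.998, 0.058, -0.003]
wrist_force: [0.2, 1.4, -1.4]
finger_gap: 0.0475
grip_force: 31.4
```

```bash
python3 - <<'E'
from h import *
go([.5735,.3413,.1],0); print(get_state()["joint_pos"].round(3),get_state()["qvel"].round(2))
E
```

```text
t 4.95 tcp [0.5957 0.1658 0.1102] yaw 6.65 z [-0.0099  0.0536 -0.9985] F [ 0.2  1.4 -1.4] gap 0.0475 31.4
tool shift [-0.0017 -0.1761  0.0198]
turn [-3.1   0.39  6.64]
[ 0.115  0.453 -0.051  1.071  0.054  3.141] [-0.05 -0.03 -0.04 -0.02 -0.02 -0.  ]
```

Joint 6 is at its end stop, where tool yaw = q1 − q6 + π. I'll turn the tool to a yaw of about 45° for the light; the hood is round.

```bash
python3 - <<'E'
from h import *
go([.5735,.3413,.11],45)
E
```

```text
t 4.95 tcp [0.5957 0.1658 0.1102] yaw 6.65 z [-0.0099  0.0536 -0.9985] F [ 0.2  1.4 -1.4] gap 0.0475 31.4
tool shift [-0.0017 -0.1766  0.0098]
turn [ -3.07  -0.84 -38.35]
```

Emit:
drive_tool(
  deltas=[
    [[150,0,-0.01,-0.005,-0.7,-0.2,-9],[150,0,-0.05,-0.005,-1.5,-0.4,-19],[150,0,-0.09,-0.005,-2.2,-0.6,-28],[150,-0.001,-0.13,-0.005,-3,-0.8,-38.3],[150,-0.001,-0.165,-0.005,-3,-0.8,-38.3],[150,-0.001,-0.176,-0.005,-3,-0.8,-38.3],[150,-0.001,-0.176,-0.005,-3,-0.8,-38.3],[150,-0.001,-0.176,-0.005,-3,-0.8,-38.3],[150,-0.001,-0.176,-0.005,-3,-0.8,-38.3]],
  ],
)

```text
clock: 6.08
tcp_pos: [0.5743, 0.3402, 0.1247]
orientation: [-0.001, 0.924, 0.383, 0.0]
wrist_force: [0.1, 0.2, -0.9]
finger_gap: 0.0479
grip_force: 31.4
```

```bash
python3 - <<'E'
from h import *
go([.5735,.3413,.11],45); print(get_state()["joint_pos"].round(3))
for n in("top","side"):
    p,d=snap(n,n+"2")
    q=sel(cloud(n,d),[.574,.341],.06,0.04,.3)
    print(n,np.histogram(q[:,2],np.arange(0.04,.3,.01))[0])
s=cv2.imread("pics/side2.png")[180:330,90:250]; t=cv2.imread("pics/top2.png")[130:230,70:200]
cv2.imwrite("pics/c2.png",np.hstack([cv2.resize(s,(480,450)),cv2.resize(t,(320,450))]))
E
```

```text
t 6.08 tcp [0.5743 0.3402 0.1247] yaw 44.99 z [-2.0e-04  1.5e-03 -1.0e+00] F [ 0.1  0.2 -0.9] gap 0.0479 31.4
tool shift [ 0.0002 -0.0013  0.0147]
turn [-0.07 -0.05 -0.01]
[4.140e-01 5.370e-01 1.230e-01 1.157e+00 1.000e-03 2.770e+00]
top [ 18  36   0   0   0   1  30  32  26  34  39  58  38  44  94  49  43  32
  70 107  13  17  57  57  74]
side [ 87 172   0   0   0   1  92 113  64 106 123 131  26  36  85  36  55  68
 111 175  84 161 257 257 265]
```

View pics/c2.png

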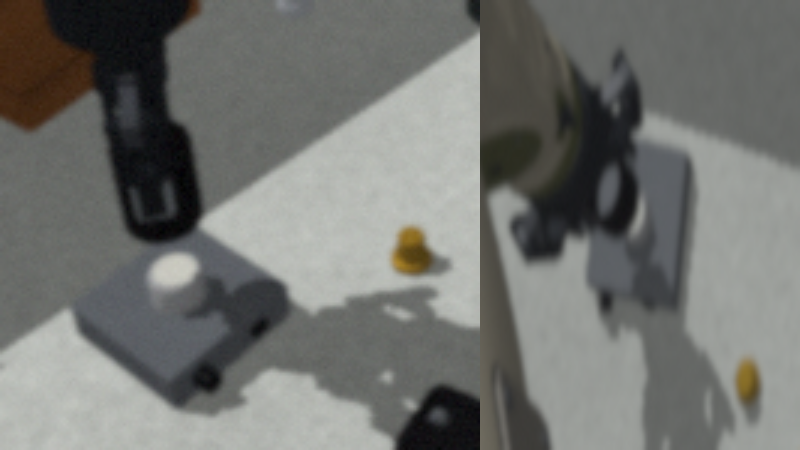

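The side view shows the hood hanging upright above the spigot; the hood's lower end is at (160,228) and the spigot's top at (175,272). I'll measure the offset by fitting circles of known radius.

```bash
cat >> h.py <<'E'
from scipy.optimize import least_squares
def circ(q,R,c0):
    f=least_squares(lambda c:np.hypot(q[:,0]-c[0],q[:,1]-c[1])-R,c0,loss="soft_l1",f_scale=.002); return f.x.round(4),len(q),np.abs(f.fun).mean().round(4)
E
python3 - <<'E'
from h import *
for n in("top","side"):
    Q=cloud(n,np.load(f"pics/{n}2.npy"));P0=cloud(n,np.load(f"pics/{n}0.npy"))
    for a,b in((.102,.111),(.111,.12)): print(n,"hood",circ(sel(Q,[.574,.341],.04,a,b),.024,[.57,.34]))
    print(n,"spig",circ(sel(P0,[.574,.341],.03,.036,.047),.018,[.57,.34]))
    q=sel(P0,[.574,.341],.03,.0495,.056);print(n,"spigtop",len(q),q.mean(0).round(4))
E
```

```text
top hood (array([0.5738, 0.3384]), 27, np.float64(0.002))
top hood (array([0.5742, 0.3395]), 30, np.float64(0.0011))
top spig (array([0.5739, 0.3407]), 14, np.float64(0.0005))
top spigtop 112 [0.5728 0.3397 0.0529]
side hood (array([0.5752, 0.3417]), 91, np.float64(0.0006))
side hood (array([0.5754, 0.3418]), 101, np.float64(0.0006))
side spig (array([0.5757, 0.3423]), 77, np.float64(0.0005))
side spigtop 180 [0.5733 0.3437 0.0523]
```

Emit:
drive_tool(
  deltas=[
    [[150,0.001,-0.0005,0.025,0,0,0],[150,0.001,-0.0005,0.04,0,0,0],[150,0.001,-0.0005,0.048,0,0,0],[150,0.001,-0.0005,0.055,0,0,0],[150,0.001,-0.0005,0.061,0,0,0],[150,0.001,-0.0005,0.066,0,0,0],[150,0.001,-0.0005,0.066,0,0,0]],
  ],
)

```text
clock: 7.05
tcp_pos: [0.5741, 0.3424, 0.0583]
orientation: [-0.001, 0.924, 0.383, 0.0]
wrist_force: [0.4, -1.9, -0.1]
finger_gap: 0.0481
grip_force: 31.3
```

No jamming. I'll seat it, release and retreat.

Emit:
drive_tool(
  deltas=[
    [[150,0,0,0.004,0,0,0],[150,0,0,0.006,0,0,0],[150,0,0,0.006,0,0,0],[150,0,0,0.004,0,0,0],[0,0,0,0.003,0,0,0],[0,0,0,0.003,0,0,0],[0,0,0,0.003,0,0,0],[0,0,0,0.003,0,0,0],[0,0,0,-0.05,0,0,0],[0,0,0,-0.1,0,0,0],[0,0,0,-0.15,0,0,0],[0,0,0,-0.15,0,0,0]],
  ],
)

```text
clock: 8.55
tcp_pos: [0.5768, 0.3437, 0.2143]
orientation: [-0.001, 0.924, 0.383, 0.005]
wrist_force: [-0.7, -0.9, -0.7]
finger_gap: 0.0852
grip_force: 0.0
```

```bash
python3 - <<'E'
from h import *
go([.573,-.295,.2],14)
p,d=snap("side","side3");q=sel(cloud("side",d),[.574,.341],.03,.031,.15)
print(np.histogram(q[:,2],np.arange(.03,.13,.01))[0], np.percentile(q[:,2],98))
for a,b in((.034,.055),(.065,.085)):print(circ(q[(q[:,2]>a)&(q[:,2]<b)],.024,[.57,.34]))
# tongs axis: plate mid points & rest
P=cloud("top",np.load("pics/top0.npy"));Q=cloud("side",np.load("pics/side0.npy"))
for n,A in(("top",P),("side",Q)):
    q=sel(A,[.573,-.29],.2,.05,.06)[:,:2]; q=q[(q[:,0]>.45)&(q[:,1]>-.37)&(q[:,1]<-.22)]
    # symmetric axis fit: arms are mirror lines |y'|
    xs=np.linspace(q[:,0].min(),q[:,0].max(),13);m=[];
    for a,b in zip(xs,xs[1:]):
        w=q[(q[:,0]>=a)&(q[:,0]<b)]; m.append(((a+b)/2,(w[:,1].min()+w[:,1].max())/2,np.ptp(w[:,1])))
    m=np.array(m);print(n,"x ext",q[:,0].min(),q[:,0].max());print(m.round(4).tolist());c=np.polyfit(m[1:-1,0],m[1:-1,1],1);print("yaw",np.degrees(np.arctan(c[0])),"y at .573",np.polyval(c,.573))
E
```

```text
t 8.55 tcp [0.5768 0.3437 0.2143] yaw 45.1 z [ 0.0089  0.0058 -0.9999] F [-0.7 -0.9 -0.7] gap 0.0852 0.0
tool shift [-0.4552  0.4481  0.0106]
turn [-0.04 -0.61 31.1 ]
[101  97 121 153 180 234  62   0   0] 0.09097283271921693
(array([0.5752, 0.3437]), 200, np.float64(0.0007))
(array([0.5734, 0.3448]), 352, np.float64(0.0023))
top x ext 0.4736077623415846 0.6725193367082977
[[0.4819, -0.3209, 0.0243], [0.4985, -0.3166, 0.0325], [0.515, -0.3128, 0.0452], [0.5316, -0.3096, 0.0518], [0.5482, -0.3073, 0.0558], [0.5648, -0.3024, 0.0602], [0.5814, -0.298, 0.0619], [0.5979, -0.2937, 0.0656], [0.6145, -0.2888, 0.0683], [0.6311, -0.2857, 0.0733], [0.6477, -0.2807, 0.0779], [0.6642, -0.312, 0.0111]]
yaw 13.606357979787285 y at .573 -0.2995759483923529
side x ext 0.47496707370115643 0.67100809878091
[[0.4831, -0.3221, 0.0253], [0.4995, -0.3159, 0.035], [0.5158, -0.3115, 0.044], [0.5321, -0.3065, 0.055], [0.5485, -0.3061, 0.0601], [0.5648, -0.3017, 0.0605], [0.5812, -0.2955, 0.0665], [0.5975, -0.2921, 0.0686], [0.6138, -0.2876, 0.0771], [0.6302, -0.2839, 0.0744], [0.6465, -0.277, 0.0788], [0.6628, -0.2778, 0.0725]]
yaw 14.273057439146442 y at .573 -0.2977740359841321
```

The hood is seated, with its top at 0.091 m and its fitted centre on the spigot. Next the tongs: yaw about 13.7°, origin about (0.565, −0.300).

```bash
python3 - <<'E'
from h import *
go([.565,-.300,.17],13.7)
E
```

```text
t 8.6 tcp [0.5756 0.3432 0.2113] yaw 45.1 z [ 0.0048  0.004  -1.    ] F [-0.  -0.8 -0.5] gap 0.0854 0.0
tool shift [-0.4633  0.4465  0.0387]
turn [-0.07 -0.36 31.4 ]
```

Emit:
drive_tool(
  deltas=[
    [[0,-0.463,0.4465,0.039,0,0,31.4],[0,-0.463,0.4465,0.039,0,0,31.4],[0,-0.463,0.4465,0.039,0,0,31.4],[0,-0.463,0.4465,0.039,0,0,31.4],[0,-0.463,0.4465,0.039,0,0,31.4],[0,-0.463,0.4465,0.039,0,0,31.4],[0,-0.463,0.4465,0.039,0,0,31.4],[0,-0.463,0.4465,0.039,0,0,31.4],[0,-0.463,0.4465,0.039,0,0,31.4],[0,-0.463,0.4465,0.039,0,0,31.4],[0,-0.463,0.4465,0.039,0,0,31.4],[0,-0.463,0.4465,0.039,0,0,31.4]],
  ],
)

```text
clock: 10.1
tcp_pos: [0.5626, -0.3011, 0.1666]
orientation: [-0.002, 0.993, 0.118, -0.001]
wrist_force: [-0.4, 0.1, 0.3]
finger_gap: 0.0857
grip_force: 0.0
```

```bash
python3 - <<'E'
from h import *
go([.565,-.300,.025],13.7); print(get_state()["joint_pos"].round(3))
E
```

```text
t 10.1 tcp [ 0.5626 -0.3011  0.1666] yaw 13.57 z [-0.0023  0.0039 -1.    ] F [-0.4  0.1  0.3] gap 0.0857 0.0
tool shift [2.700e-03 1.000e-04 1.416e-01]
turn [-0.25  0.08 -0.13]
[-6.180e-01  4.630e-01  1.090e-01  1.221e+00  2.000e-03  2.287e+00]
```

Emit:
drive_tool(
  deltas=[
    [[0,0.002,0,0.05,0,0,0],[0,0.002,0,0.1,0,0,0],[0,0.002,0,0.14,0,0,0],[0,0.002,0,0.142,0,0,0],[0,0.002,0,0.142,0,0,0],[80,0.002,0,0.142,0,0,0],[100,0.002,0,0.142,0,0,0],[108,0.002,0,0.142,0,0,0],[108,0.002,0,0.142,0,0,0],[108,0.002,0,0.142,0,0,0]],
  ],
  newtons=40,
)

```text
clock: 11.35
tcp_pos: [0.5673, -0.3009, 0.0294]
orientation: [0.001, 0.993, 0.119, 0.002]
wrist_force: [0.3, 0.3, 6.6]
finger_gap: 0.0493
grip_force: 7.8
```

Emit:
drive_tool(
  deltas=[
    [[108,0,0,-0.02,0,0,0],[108,0,0,-0.05,0,0,0],[108,0,0,-0.09,0,0,0],[108,0,0,-0.12,0,0,0],[108,0,0,-0.12,0,0,0],[108,0,0,-0.12,0,0,0]],
  ],
)

```text
clock: 12.1
tcp_pos: [0.5653, -0.2999, 0.1461]
orientation: [-0.001, 0.993, 0.119, -0.0]
wrist_force: [0.6, -0.4, -1.7]
finger_gap: 0.0492
grip_force: 5.7
```

```bash
python3 - <<'E'
from h import *
go([.48,-.19,.15],13.7)
for n in("top","side"):
    p,d=snap(n,n+"4")
    q=sel(cloud(n,d),[.66,-.275],.06,.09,.25);print(n,len(q),q.min(0).round(4),q.max(0).round(4))
s=cv2.imread("pics/side4.png")[80:180,230:350]; t=cv2.imread("pics/top4.png")[120:240,310:420]
cv2.imwrite("pics/c4.png",np.hstack([cv2.resize(s,(420,400)),cv2.resize(t,(370,400))]))
E
```

```text
t 12.1 tcp [ 0.5653 -0.2999  0.1461] yaw 13.68 z [-3.0e-04  2.2e-03 -1.0e+00] F [ 0.6 -0.4 -1.7] gap 0.0492 5.7
tool shift [-0.0568 -0.127  -0.0037]
turn [-0.12 -0.01 -0.02]
top 197 [ 0.6019 -0.3123  0.1546] [ 0.6671 -0.2437  0.1787]
side 235 [ 0.6022 -0.3127  0.1527] [ 0.6692 -0.24    0.1751]
```

View pics/c4.png

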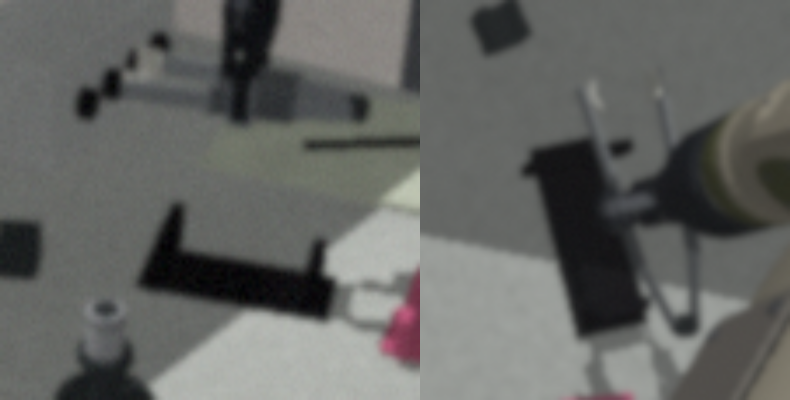

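The tongs hang level in the fingers with the jaws open, at (80–160,40–105) in the side crop, and are clear of the rest. Next I'll find where the jaws lie relative to the TCP.

```bash
python3 - <<'E'
from h import *
tcp=np.array([.5653,-.2999])
for n in("top","side"):
    q=sel(cloud(n,np.load(f"pics/{n}4.npy")),[.5653,-.2999],.15,.14,.19)
    for yaw in (13.7,):
        a=np.radians(yaw);x=(q[:,:2]-tcp)@[np.cos(a),np.sin(a)];y=(q[:,:2]-tcp)@[-np.sin(a),np.cos(a)]
        for x0 in list(np.arange(-.1,-.04,.01))+list(np.arange(.04,.12,.01)):
            m=(x>=x0)&(x<x0+.01)
            if m.any(): print(n,round(x0,3),m.sum(),y[m].min().round(4),y[m].max().round(4),q[m,2].max().round(3),q[m,2].min().round(3))
        print("x ext",x.min(),x.max())
for n in("top","side"):
    P=cloud(n,np.load(f"pics/{n}0.npy"));q=sel(P,[.577,-.091],.03,.055,.078);print(n,"part",circ(q,.015,[.577,-.09]))
    q=sel(P,[.577,-.091],.025,.079,.088);print(len(q),q.mean(0).round(4))
E
```

```text
top -0.1 28 -0.0102 0.0082 0.173 0.161
top -0.09 40 -0.0112 0.0103 0.172 0.157
top -0.08 33 -0.0153 0.0133 0.172 0.157
top -0.07 30 -0.0162 0.0161 0.172 0.16
top -0.06 26 -0.0163 0.0196 0.172 0.157
top -0.05 28 -0.0192 0.0231 0.173 0.155
top 0.04 24 -0.0238 0.0296 0.174 0.159
top 0.05 29 -0.0254 0.031 0.174 0.155
top 0.06 28 -0.0265 0.0326 0.176 0.157
top 0.07 36 -0.0267 0.0322 0.176 0.159
top 0.08 41 -0.0276 0.0343 0.178 0.155
top 0.09 47 -0.0274 0.0339 0.179 0.155
x ext -0.09842483500440856 0.09952669935823616
side -0.1 15 -0.001 0.013 0.17 0.154
side -0.09 27 -0.011 0.0152 0.17 0.156
side -0.08 30 -0.0114 0.0157 0.17 0.154
side -0.07 30 -0.0161 0.0205 0.171 0.158
side -0.06 30 -0.0193 0.0249 0.171 0.157
side -0.05 36 -0.0179 0.0253 0.17 0.156
side 0.04 37 -0.0259 0.0325 0.171 0.155
side 0.05 32 -0.0278 0.0341 0.17 0.153
side 0.06 35 -0.027 0.0344 0.17 0.157
side 0.07 33 -0.0284 0.0379 0.173 0.155
side 0.08 54 -0.0293 0.0398 0.174 0.154
side 0.09 45 -0.024 0.038 0.175 0.153
side 0.1 12 -0.0208 0.0372 0.173 0.155
x ext -0.09541747686918685 0.10184313549324961
top part (array([ 0.5774, -0.0929]), 16, np.float64(0.0002))
95 [ 0.5769 -0.0923  0.0825]
side part (array([ 0.5803, -0.0915]), 83, np.float64(0.001))
58 [ 0.5788 -0.0887  0.0819]
```

Emit:
drive_tool(
  deltas=[
    [[108,-0.024,-0.047,0,0,0,0],[108,-0.049,-0.097,0,0,0,0],[108,-0.073,-0.146,0,0,0,0],[108,-0.092,-0.185,0,0,0,0],[108,-0.098,-0.195,0.02,0,0,0],[108,-0.098,-0.195,0.06,0,0,0],[108,-0.098,-0.195,0.085,0,0,0],[108,-0.098,-0.195,0.093,0,0,0],[108,-0.098,-0.195,0.093,0,0,0],[108,-0.098,-0.195,0.093,0,0,0]],
  ],
)

```text
clock: 13.45
tcp_pos: [0.425, -0.1341, 0.0546]
orientation: [-0.0, 0.993, 0.119, 0.001]
wrist_force: [0.5, 0.7, -1.3]
finger_gap: 0.0493
grip_force: 5.7
```

```bash
python3 - <<'E'
from h import *
go([.4917,-.117,.0514],13.7)
for n in("top","side"):
    p,d=snap(n,n+"5"); P=cloud(n,d); print(n,"plug/part", circ(sel(P,[.578,-.0915],.03,.06,.078),.015,[.578,-.09]))
    tcp=get_state()["tcp_pos"][:2]; q=sel(P,tcp+[.09,.02],.05,.055,.1)
    a=np.radians(13.7);x=(q[:,:2]-tcp)@[np.cos(a),np.sin(a)];y=(q[:,:2]-tcp)@[-np.sin(a),np.cos(a)]
    for x0 in np.arange(.05,.11,.01):
        m=(x>=x0)&(x<x0+.01)
        if m.any(): print(n,round(x0,3),m.sum(),y[m].min().round(4),y[m].max().round(4),q[m,2].max().round(3),q[m,2].min().round(3))
s=cv2.imread("pics/side5.png")[120:230,220:350]; t=cv2.imread("pics/top5.png")[140:250,230:360]
cv2.imwrite("pics/c5.png",np.hstack([cv2.resize(s,(400,400)),cv2.resize(t,(400,400))]))
E
```

```text
t 13.45 tcp [ 0.425  -0.1341  0.0546] yaw 13.69 z [ 0.0013  0.0011 -1.    ] F [ 0.5  0.7 -1.3] gap 0.0493 5.7
tool shift [ 0.0689 -0.0008  0.0033]
turn [-0.05 -0.09 -0.01]
top plug/part (array([ 0.5775, -0.093 ]), 13, np.float64(0.0002))
top 0.05 13 -0.0252 0.0306 0.082 0.069
top 0.06 14 -0.0248 0.0313 0.082 0.063
top 0.07 21 -0.0266 0.0325 0.087 0.064
top 0.08 29 -0.0273 0.0332 0.089 0.064
top 0.09 27 -0.0275 0.0342 0.087 0.067
side plug/part (array([ 0.5801, -0.0915]), 61, np.float64(0.0011))
side 0.05 34 -0.0253 0.033 0.081 0.066
side 0.06 37 -0.0258 0.0351 0.082 0.066
side 0.07 42 -0.0268 0.0354 0.082 0.066
side 0.08 57 -0.0251 0.0378 0.085 0.062
side 0.09 58 -0.0236 0.0379 0.084 0.062
side 0.1 13 -0.0224 0.0357 0.085 0.067
```

View pics/c5.png

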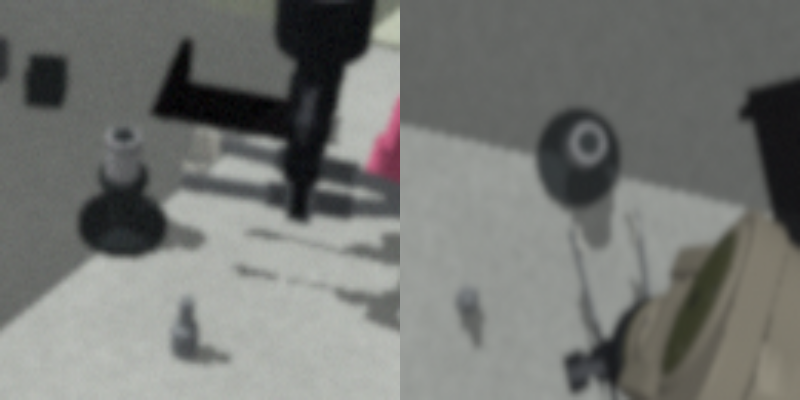

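In the top crop the jaw tips at (573,215) and (632,215) straddle the line to the part at (588,142), so the tongs are aligned. I'll advance and check before closing.

Emit:
drive_tool(
  deltas=[
    [[108,0.015,-0.001,0.002,0,0,0],[108,0.03,-0.001,0.003,0,0,0],[108,0.045,-0.001,0.003,0,0,0],[108,0.057,-0.001,0.003,0,0,0],[108,0.065,-0.001,0.003,0,0,0],[108,0.069,-0.001,0.003,0,0,0],[108,0.069,-0.001,0.003,0,0,0],[108,0.069,-0.001,0.003,0,0,0]],
  ],
)

```text
clock: 14.55
tcp_pos: [0.4906, -0.1163, 0.0508]
orientation: [-0.001, 0.993, 0.119, -0.0]
wrist_force: [0.1, -0.5, -1.1]
finger_gap: 0.0492
grip_force: 5.7
```

```bash
python3 - <<'E'
from h import *
go([.4917,-.117,.0514],13.7)
for n in("top","side"):
    p,d=snap(n,n+"6"); P=cloud(n,d)
    q=sel(P,[.578,-.0915],.015,.0805,.09);print(n,len(q),q.mean(0).round(4))
s=cv2.imread("pics/side6.png")[130:210,220:320]; t=cv2.imread("pics/top6.png")[150:230,250:330]
cv2.imwrite("pics/c6.png",np.hstack([cv2.resize(s,(400,400)),cv2.resize(t,(400,400))]))
E
```

```text
t 14.55 tcp [ 0.4906 -0.1163  0.0508] yaw 13.68 z [-4.e-04  2.e-03 -1.e+00] F [ 0.1 -0.5 -1.1] gap 0.0492 5.7
tool shift [ 0.0009  0.0009 -0.0006]
turn [-0.11 -0.   -0.02]
top 86 [ 0.5775 -0.0918  0.0831]
side 45 [ 0.5783 -0.0899  0.0821]
```

View pics/c6.png

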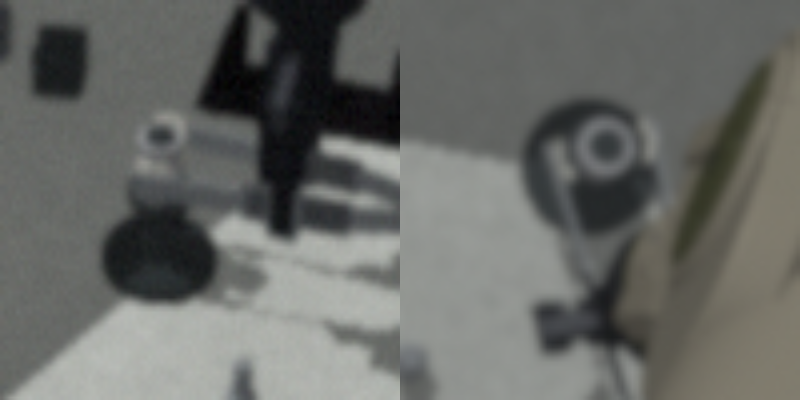

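The part at (605,145) sits centrally between the white jaws at (558,160) and (650,140). I'll close now.

Emit:
drive_tool(
  deltas=[
    [[115,0,0,0,0,0,0],[122,0,0,0,0,0,0],[130,0,0,0,0,0,0],[140,0,0,0,0,0,0],[170,0,0,0,0,0,0],[170,0,0,0,0,0,0],[170,0,0,0,0,0,0],[170,0,0,0,0,0,0]],
  ],
  newtons=45,
)

```text
clock: 15.65
tcp_pos: [0.4911, -0.1164, 0.0509]
orientation: [-0.001, 0.993, 0.119, 0.0]
wrist_force: [0.6, 0.9, 0.8]
finger_gap: 0.0389
grip_force: 46.7
```

Emit:
drive_tool(
  deltas=[
    [[170,0,0,-0.01,0,0,0],[170,0,0,-0.025,0,0,0],[170,0,0,-0.05,0,0,0],[170,0,0,-0.08,0,0,0],[170,0,0,-0.1,0,0,0],[170,0,0,-0.11,0,0,0],[170,0,0,-0.11,0,0,0],[170,0,0,-0.11,0,0,0]],
  ],
)

```text
clock: 16.65
tcp_pos: [0.4905, -0.1163, 0.1601]
orientation: [-0.001, 0.993, 0.119, -0.0]
wrist_force: [-0.4, -0.1, -1.8]
finger_gap: 0.0393
grip_force: 46.4
```

```bash
python3 - <<'E'
from h import *
s=get_state();tcp=s["tcp_pos"]
for n in("top","side"):
    p,d=snap(n,n+"7"); P=cloud(n,d)
    q=sel(P,[.578,-.0915],.02,.186,.2);print(n,"part top",len(q),q.mean(0).round(4)); 
    q=sel(P,[.578,-.0915],.03,.143,.156);print("low",circ(q,.015,[.578,-.09]))
# target: part over mouth (camera-mean .5745,.3417) with yaw 40
a=np.radians(13.7);o=np.array([.5787,-.0915])-tcp[:2];
L=Ro.from_euler('z',40-13.7,degrees=True).apply(np.r_[o,0])[:2]
print("offset",o,L); go(np.r_[np.array([.5745,.3418])-L,.155],40); print(s["joint_pos"].round(3))
cv2.imwrite("pics/c7.png",cv2.resize(cv2.imread("pics/side7.png")[90:190,210:340],(780,600)))
E
```

```text
top part top 143 [ 0.5764 -0.0921  0.1908]
low (array([ 0.578, -0.09 ]), 0, np.float64(nan))
side part top 72 [ 0.577  -0.0864  0.1898]
low (array([ 0.578, -0.09 ]), 0, np.float64(nan))
offset [0.08821316 0.02480518] [0.06809144 0.06132222]
t 16.75 tcp [ 0.4904 -0.1162  0.1599] yaw 13.7 z [-0.0016  0.0025 -1.    ] F [-0.8  0.2 -1.5] gap 0.0392 46.4
tool shift [ 0.1095 -0.3816  0.0059]
turn [-1.70e-01  2.00e-02 -2.63e+01]
[-3.930e-01  2.130e-01 -2.660e-01  1.094e+00  2.000e-03  2.509e+00]h.py:27: RuntimeWarning: Mean of empty slice.
  f=least_squares(lambda c:np.hypot(q[:,0]-c[0],q[:,1]-c[1])-R,c0,loss="soft_l1",f_scale=.002); return f.x.round(4),len(q),np.abs(f.fun).mean().round(4)
  ret = ret.dtype.type(ret / rcount)
```

View pics/c7.png

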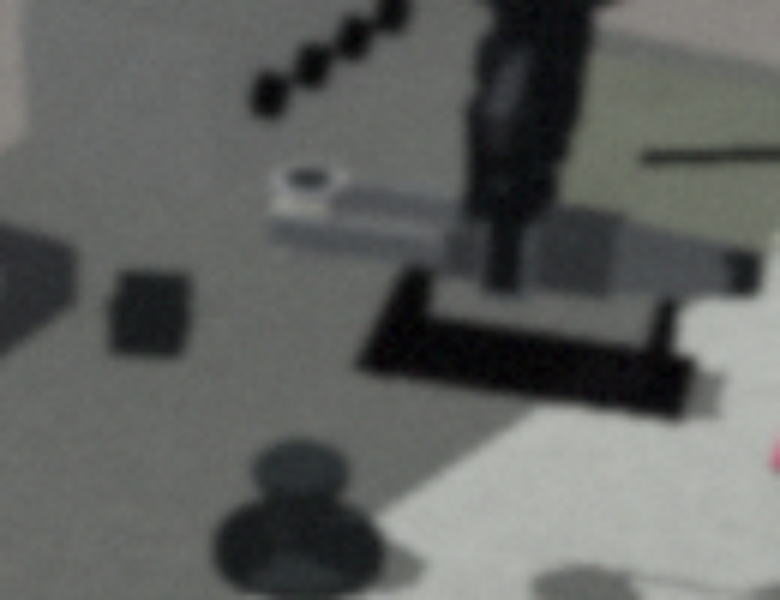

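The part is clamped in the jaws at (305,190) in the crop, level and clear of the pedestal. I'll carry it to the hood.

Emit:
drive_tool(
  deltas=[
    [[170,0.005,-0.016,0,0,0,-1],[170,0.014,-0.048,0,0,0,-4],[170,0.025,-0.087,0,0,0,-7],[170,0.038,-0.13,0,0,0,-10],[170,0.05,-0.175,0,0,0,-13],[170,0.062,-0.22,0,0,0,-16],[170,0.076,-0.265,0,0,0,-19],[170,0.088,-0.308,0,0,0,-22],[170,0.099,-0.345,0.003,0,0,-24.5],[170,0.106,-0.37,0.008,0,0,-26],[170,0.1095,-0.3815,0.014,0,0,-26.3],[170,0.1095,-0.3815,0.014,0,0,-26.3]],
  ],
)

```text
clock: 18.25
tcp_pos: [0.5061, 0.2806, 0.1466]
orientation: [-0.001, 0.939, 0.343, -0.001]
wrist_force: [-0.3, -0.4, -0.9]
finger_gap: 0.0392
grip_force: 46.4
```

Emit:
drive_tool(
  deltas=[
    [[170,0,0,0,0,0,0],[170,0,0,0,0,0,0],[170,0,0,0,0,0,0]],
  ],
)

```text
clock: 18.62
tcp_pos: [0.5074, 0.2793, 0.1479]
orientation: [-0.001, 0.94, 0.341, 0.001]
wrist_force: [-0.4, 0.3, -1.2]
finger_gap: 0.039
grip_force: 46.4
```

```bash
python3 - <<'E'
from h import *
go([.5064,.2805,.147],40)
for n in("top","side"):
    p,d=snap(n,n+"8"); P=cloud(n,d)
    q=sel(P,[.574,.342],.025,.165,.2);print(n,"part top",len(q),q.mean(0).round(4))
    q=sel(P,[.574,.342],.035,.035,.084);print("hood",circ(q,.024,[.574,.342]) if len(q) else 0)
    q=sel(P,[.574,.342],.04,.095,.2);print(np.histogram(q[:,2],np.arange(.09,.2,.01))[0])
s=cv2.imread("pics/side8.png")[190:320,90:250]
cv2.imwrite("pics/c8.png",cv2.resize(s,(720,585)))
E
```

```text
t 18.62 tcp [0.5074 0.2793 0.1479] yaw 39.92 z [ 5.0e-04  1.9e-03 -1.0e+00] F [-0.4  0.3 -1.2] gap 0.039 46.4
tool shift [-0.     -0.0015  0.0009]
turn [-0.06 -0.09 -0.08]
top part top 57 [0.5828 0.327  0.1758]
hood (array([0.5677, 0.3406]), 49, np.float64(0.002))
[ 0  0  0  0  0  1  3 13 58  9  0]
side part top 314 [0.5697 0.3459 0.1751]
hood (array([0.5744, 0.3442]), 671, np.float64(0.0019))
[  0   0   0   0   0   9  61 193 279  17   0]
```

View pics/c8.png

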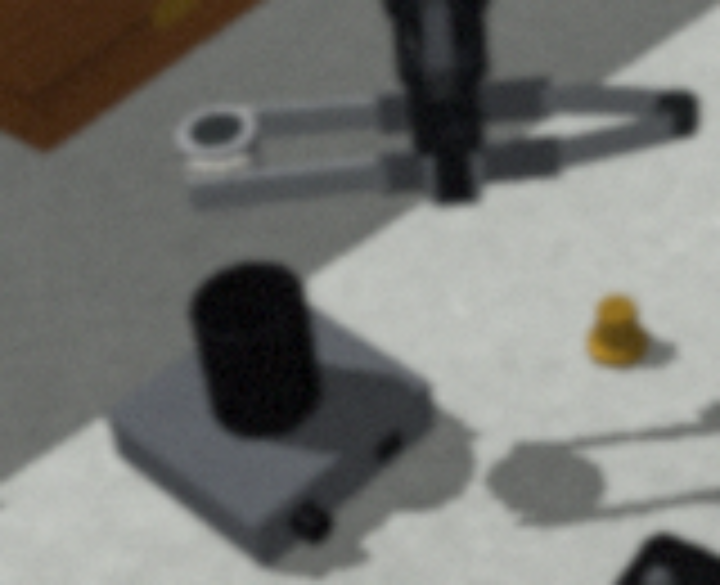

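The part is clamped upright at (217,130), above the hood mouth at (248,287). I'll verify both with rays at their known heights.

```bash
python3 - <<'E'
from h import *
f=lambda u,v,z:pw("side",None,90+u*160/720,190+v*130/585,z).round(4)
print("part",f(217,130,.177),"mouth",f(248,287,.09),get_state()["qvel"].round(3))
E
```

```text
part [0.576  0.3391 0.177 ] mouth [0.5779 0.338  0.09  ] [ 0.004  0.002 -0.    -0.001  0.    -0.002]
```

Part and mouth agree to within about 3 mm, with a height gap of about 55 mm and the arm at rest. I'll hand in.

```bash
python3 -c "
from workcell import hand_in; print(hand_in())"
```

```text
the job is handed in; nothing more can be done
None
```

I handed the job in at about 19 s of the 58 s limit: the hood sits flat on the backlight, and the tongs hold the part upright about 3 mm off the mouth's centre and 55 mm above it; the hand-in returned no verdict.

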